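Load hex hubs into a carrier and roll it into the press feeder bay

TASK

Load every hex hub on the bench into the slots of the blue carrier while it stands at the loading end of the roller track, each one turned so that two of its flats are square to the jaws and it sits flat down on the slot floor. Then, with the stop bar swung clear, push the loaded carrier along the rollers into the bay, fully home against the bumpers, swing the stop bar shut behind it, and last press the cycle button. Leave the round bush where it is.

Things in the scene. Friction and masses are not known exactly. Their poses are not given: they have to be found in the camera images.
- track: fixed aluminium roller track along its own y; origin on the bench under its middle; 16 free steel rollers across x, 24 mm thick, 48 mm apart, tops 60 mm above the bench; they resist the carrier with only about 1 N. Side rails (inner faces x = +-80, outer +-92 mm, tops 74 mm above the bench) guide the carrier with 2 mm to spare each side. Loading end at +y, bay at -y.
- load_end (a point): middle of the inner face of the low steel stop at the loading end of the track (track y = +390 mm), at its top, 74 mm above the bench
- bumpers (a point): point midway between the faces of the two rubber bumpers in the bay (track y = -380 mm), 78 mm above the bench. The end stop behind them is 102 mm high; green cheeks outside the rails, to 100 mm above the bench, flank the bay from track y = -127 to -397 mm; behind it stands a green feeder head 130 mm high, up to 175 mm with its fittings.
- home (a point): point on the roller tops, in the track's middle, 242 mm towards the bay from the track's origin: the carrier's origin lies here when it is fully home against the bumpers
- carrier: loose blue tray on the rollers, 156 mm (x, across the track) by 276 mm (y, along it), about 0.8 kg, axes along the track's; origin under its centre. Floor 8 mm thick. Three slots along x, centred at y = -95, -9 and +77 mm, each 52 mm wide between aluminium jaws 10 mm thick whose tops are 24 mm above the underside, closed at x = +-72 mm by rims 20 mm high; two hubs fit side by side in each.
- handle (a point): middle of the top of the carrier's upright handle plate at its rear (+y) end, carrier y = 132 mm, 78 mm above the underside: 44 mm wide (x), 10 mm thick (y), can be pushed or pinched from above. It stands on the carrier's rear wall, which is as wide as the tray, 12 mm thick (outer face y = +138 mm) and 34 mm high.
- seat0 (a point): point on the carrier's slot floor at carrier x = -40, y = -95 mm: a good place for the middle of one hub (any place along the slots will do)
- seat1 (a point): point on the carrier's slot floor at carrier x = 40, y = -95 mm: a good place for the middle of one hub (any place along the slots will do)
- seat2 (a point): point on the carrier's slot floor at carrier x = -40, y = -9 mm: a good place for the middle of one hub (any place along the slots will do)
- seat3 (a point): point on the carrier's slot floor at carrier x = 40, y = -9 mm: a good place for the middle of one hub (any place along the slots will do)
- seat4 (a point): point on the carrier's slot floor at carrier x = -40, y = 77 mm: a good place for the middle of one hub (any place along the slots will do)
- seat5 (a point): point on the carrier's slot floor at carrier x = 40, y = 77 mm: a good place for the middle of one hub (any place along the slots will do)
- hub0: one of three to five alike aluminium hexagonal hubs, dark bore disc in each face, 48 mm across flats, 55.4 across corners, 45 tall, about 0.18 kg, standing on a hexagonal face. Origin at its middle, z along the bore (either face may be up), x square to a pair of flats (the others at 60 and 120 degrees). Goes down between jaws only with two flats parallel to them, else rests on top. None if absent.
- hub1: one of three to five alike aluminium hexagonal hubs, dark bore disc in each face, 48 mm across flats, 55.4 across corners, 45 tall, about 0.18 kg, standing on a hexagonal face. Origin at its middle, z along the bore (either face may be up), x square to a pair of flats (the others at 60 and 120 degrees). Goes down between jaws only with two flats parallel to them, else rests on top. None if absent.
- hub2: one of three to five alike aluminium hexagonal hubs, dark bore disc in each face, 48 mm across flats, 55.4 across corners, 45 tall, about 0.18 kg, standing on a hexagonal face. Origin at its middle, z along the bore (either face may be up), x square to a pair of flats (the others at 60 and 120 degrees). Goes down between jaws only with two flats parallel to them, else rests on top. None if absent.
- hub3: one of three to five alike aluminium hexagonal hubs, dark bore disc in each face, 48 mm across flats, 55.4 across corners, 45 tall, about 0.18 kg, standing on a hexagonal face. Origin at its middle, z along the bore (either face may be up), x square to a pair of flats (the others at 60 and 120 degrees). Goes down between jaws only with two flats parallel to them, else rests on top. None if absent.
- hub4: one of three to five alike aluminium hexagonal hubs, dark bore disc in each face, 48 mm across flats, 55.4 across corners, 45 tall, about 0.18 kg, standing on a hexagonal face. Origin at its middle, z along the bore (either face may be up), x square to a pair of flats (the others at 60 and 120 degrees). Goes down between jaws only with two flats parallel to them, else rests on top. None if absent.
- stop_bar (a joint): angle of the level steel stop bar at the bay mouth, hinged beyond the far (+x) rail. 0 = shut: bar straight across the track (towards track -x), 3 mm behind a carrier that is home; 1.571 = fully open: bar above the far rail, towards track +y. Above 1.5 the carrier passes freely. Starts partly shut; stays where it is left (friction 0.06 N m).
- stop_pivot (a point): point on the vertical hinge axis of the bar, 114 mm above the bench, over a grey pedestal (30 x 36 mm, 74 mm high) that stands against the outside of the far rail
- stop_knob (a point): middle of the gripping part of the bar's upright round black knob, 20 mm thick, 145 mm from the hinge axis, its top 126 mm above the bench (12 mm above this point). The bar itself is 12 mm thick, 78 to 90 mm above the bench and ends 155 mm from the hinge axis.
- cycle_button (a joint): travel of the round push button, 0 = up, 0.006 m = fully down (spring, about 5 N); it springs back
- cycle_button_top (a point): centre of the top of the 40 mm round push button, which is pressed straight down; it stands on top of the green feeder head behind the bay
- bush0: finished round black rubber bush, 52 mm diameter, 40 mm tall, loose, among the hubs; origin under its centre; not part of the job

How it is judged (in metres and radians):
On the way, in this order (a step that is already met when the one before it is completed fails the run):
1. every hub present sits down in a carrier slot while the carrier is still at the loading end (z of hub0 in the frame of carrier between 0.026 and 0.0335 m and x of hub0 in the frame of carrier between -0.056 and 0.056 m and y of hub0 in the frame of carrier between -0.106 and 0.088 m and angle between the z axis of each of hub0, hub1, hub2, hub3, hub4 and the z axis of carrier, either way round below 0.08 rad and z of hub1 in the frame of carrier between 0.026 and 0.0335 m and x of hub1 in the frame of carrier between -0.056 and 0.056 m and y of hub1 in the frame of carrier between -0.106 and 0.088 m and z of hub2 in the frame of carrier between 0.026 and 0.0335 m and x of hub2 in the frame of carrier between -0.056 and 0.056 m and y of hub2 in the frame of carrier between -0.106 and 0.088 m and z of hub3 in the frame of carrier between 0.026 and 0.0335 m and x of hub3 in the frame of carrier between -0.056 and 0.056 m and y of hub3 in the frame of carrier between -0.106 and 0.088 m and z of hub4 in the frame of carrier between 0.026 and 0.0335 m and x of hub4 in the frame of carrier between -0.056 and 0.056 m and y of hub4 in the frame of carrier between -0.106 and 0.088 m and y of carrier in the frame of track above 0.05 m), for 0.3 s.
2. the loaded carrier is fully home in the bay (y of carrier in the frame of track below -0.236 m and x of carrier in the frame of track between -0.01 and 0.01 m and z of carrier in the frame of track below 0.066 m), for 0.2 s.
3. the stop bar is shut behind it (all of step 2 and value of joint stop_bar below 0.08 rad), for 0.2 s.
4. the cycle button is pressed with the carrier home and the bar shut (all of step 3 and value of joint cycle_button above 0.0045 m), for 0.05 s.
At the end, for the whole second after the job is handed in: every hub present rests flat on a slot floor of the carrier (its middle within 3 mm of the seated height, axis within 0.08 rad), the carrier lies home in the bay within 6 mm of the bumpers, the stop bar is shut to within 0.08 rad, the button has been pressed last and is up again, everything at rest (all of step 3 and z of hub0 in the frame of carrier between 0.026 and 0.0335 m and x of hub0 in the frame of carrier between -0.056 and 0.056 m and y of hub0 in the frame of carrier between -0.106 and 0.088 m and angle between the z axis of each of hub0, hub1, hub2, hub3, hub4 and the z axis of carrier, either way round below 0.08 rad and z of hub1 in the frame of carrier between 0.026 and 0.0335 m and x of hub1 in the frame of carrier between -0.056 and 0.056 m and y of hub1 in the frame of carrier between -0.106 and 0.088 m and z of hub2 in the frame of carrier between 0.026 and 0.0335 m and x of hub2 in the frame of carrier between -0.056 and 0.056 m and y of hub2 in the frame of carrier between -0.106 and 0.088 m and z of hub3 in the frame of carrier between 0.026 and 0.0335 m and x of hub3 in the frame of carrier between -0.056 and 0.056 m and y of hub3 in the frame of carrier between -0.106 and 0.088 m and z of hub4 in the frame of carrier between 0.026 and 0.0335 m and x of hub4 in the frame of carrier between -0.056 and 0.056 m and y of hub4 in the frame of carrier between -0.106 and 0.088 m and value of joint cycle_button below 0.002 m and linear speed of carrier below 0.02 m/s); the robot touches nothing.
It fails at once if the round bush is shoved more than 60 mm or knocked over (distance of bush0 from where it was at the start of the episode above 0.06 m or angle between bush0's own z axis and vertical above 0.6 rad).
Of hub0, hub1, hub2, hub3, hub4 only 3 to 5 are there at a start; the rules pass over those that are not, and their reading is None.
At some moment in a run one of hub0, hub1, hub2, hub3, hub4 may be knocked a few centimetres aside while the robot is not near it.
Once in a run the grip may slacken for a moment while it holds something.
It also fails if it takes over 210 s, if anything falls off the work surface, if the arm or the gripper's body presses on something with over 40 N, if the wrist force passes 120 N, or if a joint passes its speed limit or range.

ROBOT

A 6-joint arm with a two-finger parallel gripper is mounted at the origin on the work surface. World frame = base frame: x ahead of the robot, y to its left, z up, the work surface at z = 0. Lengths are in mm, angles in rad, forces in N, time in s.
With the tool pointing down it reaches from about 425 to 950 mm from the base axis. Payload 3.5 kg.
Tool frame: the origin (TCP) lies on the centre line of the jaws, within the pads' length; the fingertips stand 19 mm ahead of it and the grasp point (between the pads) is the TCP; z points along the fingers, y is the line along which they close (so a half turn about z gives the same grasp; the last joint's range is limited). The gripper opens to 85 mm and grips with 20 to 120 N. Pads are 22 mm wide; open, the fingers measure 114 mm over their backs; the gripper's body (76 mm by 85 mm) begins 54 mm behind the grasp point. The pads swing forward as they close: fully open they stand 13 mm farther back than shut.
Start: joints at [-1.424, 0.286, 1.577, -0, 1.279, -0.15], TCP at [197.435, -645.465, 250.325] pointing down, gripper open.
Joint ranges: [-2.77, 2.77], [-0.9, 2.22], [0.21, 2.48], [-1.53, 4.67], [0.24, 2.81], [-2.84, 2.84]. Speed limits (rad/s): [2.79, 2.79, 3.14, 3.14, 3.14, 3.14].

INTERFACE

Orientations are given as a unit quaternion [x, y, z, w].
In Python, from rig import arm gives the robot as it stands.
- The arm moves only by the shell command python3 drive.py 'ROWS'. ROWS is 1 to 20 rows, parted by a bar, with the numbers parted by commas; each row has 7 numbers: the finger opening in mm, then dx, dy, dz in units of 20 mm, then a rotation vector rx, ry, rz in rad; each row shifts and turns the commanded pose from where the row before left it, along the tool's axes as they then stand; what a row does not reach is not made up. A row lasts 1/12 s, in which the tool goes at most 41.7 mm and 0.125 rad, less where a joint would pass 70% of its speed; a pose out of reach is approached as far as the arm can. The fingers move at their own pace and stop on an object; the grip force is fixed at half the most. Time passes only in rows, so rows that do not move let the fingers close. It prints the time, the measured TCP pose, the force, the opening and the grip force at its end. Input that does not fit is refused with a message, and nothing moves.
- arm.read_state(): the state, without advancing time (a new reading comes with each control period).
- arm.camera(name): name is "scene" or "side" or "wrist"; returns a dict with "image" (420x560x3 uint8, blue, green, red), "camera_matrix" (3x3 intrinsics, pixels), "cam_to_world" (4x4, takes a point from camera to world coordinates). Camera axes: x right, y up, looking along -z (the intrinsics and any distortion apply to the point x, -y, -z); pixel columns grow to the right and rows downward; lengths in mm; the calibration is good to about 2 mm. A picture is of the moment at which its call begins. There is no depth.
- arm.hand_in(): hands the job in; it is judged then, once.
The state is a dict: "time": time; "joints": joint angles; "joint_vel": joint speeds; "effort": joint torques, N m; "ee_pos": TCP position; "tool_rot": TCP orientation; "contact_force": force on the tool from outside, world axes, zero at the start; "wrist_torque": the same for the moment, N m; "width": finger opening in mm; "finger_force": force on a finger pad.
Only numpy, scipy, OpenCV 4.12 (cv2) and the standard library are available. Lean on these libraries where they do the work, as an engineer would, in place of code of your own. Each camera call takes 0.05 s, during which the arm holds its last target. There are 200 camera calls.

## Working session

There is one attempt and no reset: what is moved stays moved. The work goes in short steps, Python scripts to look and compute and a shell command to move; the robot and the scene stay as the last step left them, time stands still between calls to the robot, and variables do not carry over. Pictures are saved under pics/ and viewed, at most 14 in all, crops included, and the job is handed in when it is done.

```bash
ls; mkdir -p pics; python3 - <<'E'
from rig import arm
import cv2,numpy as np
for n in ("scene","side","wrist"):
    c=arm.camera(n); cv2.imwrite(f"pics/{n}0.png",c["image"]); print(n,c["camera_matrix"].round(1).tolist(),c["cam_to_world"].round(3).tolist(), [k for k in c])
print(arm.read_state())
E
```

```text
drive.py
pics
rig.py
scene [[494.4, 0.0, 289.7], [0.0, 494.4, 215.5], [0.0, 0.0, 1.0]] [[-0.157, -0.572, 0.805, 1580.99], [0.988, -0.087, 0.131, 151.317], [-0.005, 0.816, 0.579, 865.697], [0.0, 0.0, 0.0, 1.0]] ['image', 'camera_matrix', 'cam_to_world']
side [[435.6, 0.0, 285.4], [0.0, 435.6, 209.2], [0.0, 0.0, 1.0]] [[-0.954, 0.164, -0.251, 239.874], [-0.3, -0.526, 0.796, 1007.526], [-0.001, 0.835, 0.551, 820.735], [0.0, 0.0, 0.0, 1.0]] ['image', 'camera_matrix', 'cam_to_world']
wrist [[365.3, 0.0, 281.5], [0.0, 365.3, 210.8], [0.0, 0.0, 1.0]] [[0.292, 0.92, 0.261, 263.139], [-0.956, 0.281, 0.078, -624.758], [-0.002, -0.272, 0.962, 373.021], [0.0, 0.0, 0.0, 1.0]] ['image', 'camera_matrix', 'cam_to_world']
{'time': 0.15, 'joints': array([-1.42400200e+00,  2.86969900e-01,  1.57782996e+00,  9.59089542e-06,
        1.27858286e+00, -1.50020529e-01]), 'joint_vel': array([ 0.00162306, -0.00169558, -0.00395336, -0.00084653,  0.00093681,
        0.00099931]), 'effort': array([-4.76691057e-04, -4.06602001e+01, -2.93142396e+01, -2.36512478e-04,
        3.95081835e-03,  1.65688562e-06]), 'ee_pos': array([ 197.36912439, -645.01127988,  249.26557191]), 'tool_rot': array([ 9.89007624e-01,  1.47861826e-01,  6.03468896e-06, -8.95020921e-04]), 'contact_force': array([-0.60008788, -0.29063249,  0.13909693]), 'wrist_torque': array([ 0.01062826, -0.00709918,  0.03091057]), 'finger_force': 0.0, 'width': 85.32713332195883}
```

View pics/scene0.png

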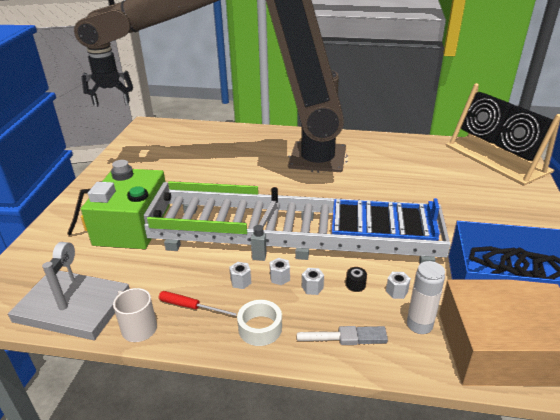

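View pics/side0.png

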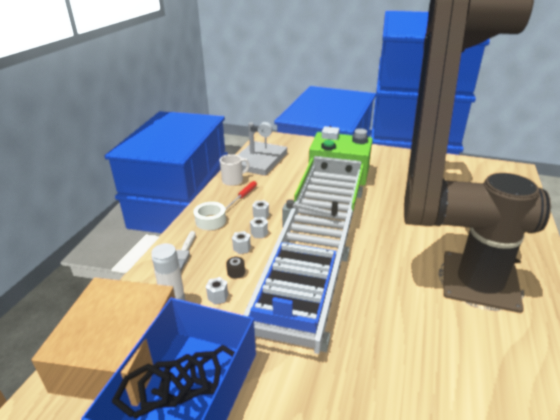

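```bash
cat > h.py <<'E'
from rig import arm
import cv2,numpy as np,pickle
from scipy.spatial.transform import Rotation as R
def snap(n,name):
    c=arm.camera(n); cv2.imwrite(f"pics/{name}.png",c["image"]); pickle.dump(c,open(f"pics/{name}.pkl","wb")); return c
def load(name): return pickle.load(open(f"pics/{name}.pkl","rb"))
def crop(c,x0,y0,x1,y1,s,name):
    cv2.imwrite(f"pics/{name}.png",cv2.resize(c["image"][y0:y1,x0:x1],None,fx=s,fy=s,interpolation=cv2.INTER_CUBIC))
def ray(c,u,v):
    K=c["camera_matrix"];T=c["cam_to_world"]
    d=np.array([(u-K[0,2])/K[0,0],-(v-K[1,2])/K[1,1],-1.]); d=T[:3,:3]@d
    return T[:3,3],d/np.linalg.norm(d)
def onz(c,u,v,z):
    o,d=ray(c,u,v); return o+d*(z-o[2])/d[2]
def tri(*obs):
    A=np.zeros((3,3));b=np.zeros(3);P=[]
    for c,u,v in obs:
        o,d=ray(c,u,v);M=np.eye(3)-np.outer(d,d);A+=M;b+=M@o;P.append((o,M))
    p=np.linalg.solve(A,b); return p,max(np.linalg.norm(M@(p-o)) for o,M in P)
def proj(c,p):
    K=c["camera_matrix"];T=c["cam_to_world"]
    q=T[:3,:3].T@(np.asarray(p,float)-T[:3,3]); return np.array([K[0,2]+K[0,0]*q[0]/-q[2],K[1,2]-K[1,1]*q[1]/-q[2]])
def go(p,yaw=None):
    """tool-axis shift to reach world p, with tool y-axis at world angle yaw (mod pi) pointing down"""
    s=arm.read_state();r=R.from_quat(s["tool_rot"]);M=r.as_matrix()
    d=M.T@(np.asarray(p,float)-s["ee_pos"])
    cur=np.arctan2(M[1,1],M[0,1])
    rz=None
    if yaw is not None:
        rz=-((yaw-cur+np.pi/2)%np.pi-np.pi/2)
    print("pos",s["ee_pos"].round(1),"yaw",round(cur,3),"tool d",d.round(1),"rz",rz,"tilt",np.arccos(-M[2,2]).round(4),"t",round(s["time"],1),"j",s["joints"].round(2))
E
python3 - <<'E'
import pickle
from h import *
c=snap("scene","s1");crop(c,70,155,455,300,2.07,"s1c")
c=snap("side","d1");crop(c,195,120,385,345,2.6,"d1c")
for u,v,z in [(240,268,45),(280,264,45),(313,273,45),(356,273,40),(398,277,45),(275,190,126),(137,193,140),(122,168,140),(440,245,74),(150,232,74)]: print(u,v,onz(load("s1"),u,v,z).round(0))
E
```

```text
(no output)
```

View pics/s1c.png

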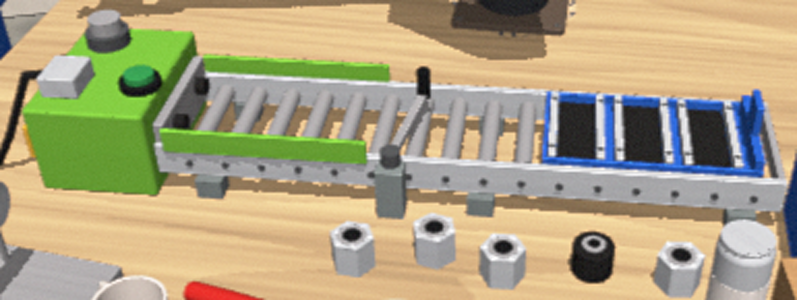

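View pics/d1c.png

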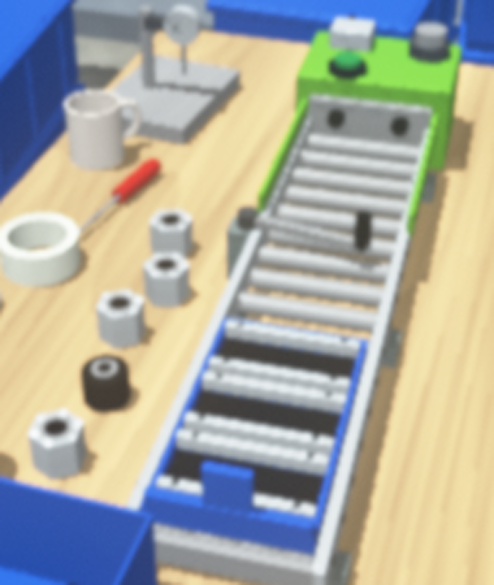

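```bash
cat > m.py <<'E'
from h import *
a=load("s1");b=load("d1")
S=lambda u,v:(a,u/2.07+70,v/2.07+155)
D=lambda u,v:(b,u/2.6+195,v/2.6+120)
for n,s,d in [("knobtop",(423,70),(362,213)),("button",(140,75),(348,60)),("bump_near",(202,85),(400,125)),("bump_far",(181,121),(337,118)),("hubA",(352,235),(171,219)),("hubB",(434,226),(166,264)),("hubC",(503,248),(120,302)),("hubD",(681,255),(55,428)),("bush",(594,244),(105,368)),("pivot",(390,152),(247,213)),("handle",(757,94),(228,468))]:
    p,e=tri(S(*s),D(*d)); print(n,p.round(1),e.round(1))
E
python3 m.py
```

```text
knobtop [429.9 -79.1 125.3] 0.3
button [ 527.9 -437.7  144.7] 0.5
bump_near [ 440.7 -395.5   76.8] 0.7
bump_far [ 529.4 -391.9   76.2] 1.1
hubA [ 681.  -121.8   42.7] 0.1
hubB [651.7 -25.9  43.8] 0.8
hubC [676.1  61.   42.9] 0.3
hubD [658.2 270.5  43.2] 1.2
bush [649.1 168.   39.1] 0.4
pivot [571.8 -95.6  89.1] 1.0
handle [448.3 359.8 139.4] 3.3
```

Careful with the scale: shifts go in units of 20 mm. That gives: 34 mm is 1.7, -17.5 mm is -0.875.

```bash
python3 drive.py '85,1.7,-0.875,0,0,0,0 | 85,1.7,-0.875,0,0,0,0 | 85,1.7,-0.875,0,0,0,0 | 85,1.7,-0.875,0,0,0,0 | 85,1.7,-0.875,0,0,0,0 | 85,1.7,-0.875,0,0,0,0 | 85,1.7,-0.875,0,0,0,0 | 85,1.7,-0.875,0,0,0,0 | 85,1.7,-0.875,0,0,0,0 | 85,1.7,-0.875,0,0,0,0 | 85,1.7,-0.875,0,0,0,0 | 85,0,0,0,0,0,0.1235 | 85,0,0,0,0,0,0.1235 | 85,0,0,0,0,0,0' && python3 -c "
from h import *
snap('wrist','w1')" && python3 drive.py '85,-0.12,-1.935,0,0,0,0 | 85,-0.12,-1.935,0,0,0,0 | 85,-0.12,-1.935,0,0,0,0 | 85,-0.12,-1.935,0,0,0,0 | 85,-0.12,-1.935,0,0,0,0 | 85,-0.12,-1.935,0,0,0,0 | 85,-0.12,-1.935,0,0,0,0 | 85,0,0,0,0,0,0' && python3 -c "
from h import *
snap('wrist','w2')
a=load('w1')['image'];b=load('w2')['image']
cv2.imwrite('pics/w12.png',cv2.resize(np.vstack([a,b]),None,fx=.71,fy=.71,interpolation=3))
go([429.9,-79.1,200],-1.52)"
```

```text
time: 1.42
ee_pos: [499.4, -351.0, 250.2]
tool_rot: [1.0, 0.025, -0.0, -0.0]
contact_force: [0.1, 0.5, -0.0]
width: 85.2
finger_force: 0.0
time: 2.13
ee_pos: [467.2, -77.5, 250.2]
tool_rot: [1.0, 0.029, -0.0, -0.001]
contact_force: [0.2, 0.0, 0.0]
width: 84.5
finger_force: 0.0
pos [467.9 -80.  250.4] yaw -1.514 tool d [-37.9  -3.   50.4] rz 0.005800869875356662 tilt 0.0004 t 2.2 j [-0.38 -0.17  2.05  0.    1.26  1.13]
```

View pics/w12.png

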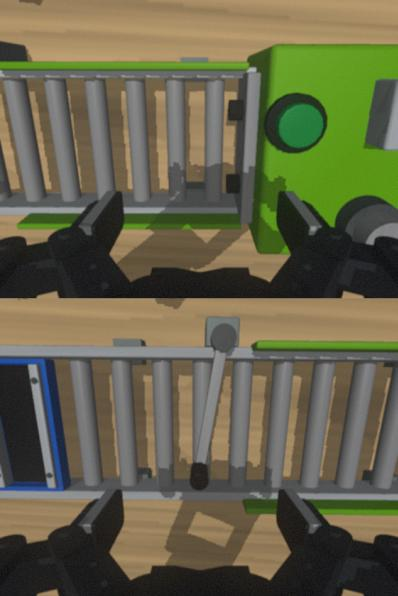

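```bash
cat > m2.py <<'E'
from h import *
a=load("w1");b=load("w2");s=load("s1");d=load("d1");k=.71
S=lambda u,v:(s,u/2.07+70,v/2.07+155)
D=lambda u,v:(d,u/2.6+195,v/2.6+120)
A=lambda u,v:(a,u/k,v/k); B=lambda u,v:(b,u/k,(v-298)/k)
for n,o in [("knob",(B(199,467),S(423,70),D(362,213))),("pivot",(B(223,334),S(390,150),D(247,213))),("button",(A(301,124),S(140,75),D(348,60)))]:
    p,e=tri(*o);print(n,p.round(1),e.round(1))
print("w only: knob",onz(*B(199,467),126),"pivot",onz(*B(223,334),118),"button",onz(*A(301,124),144))
print("bumpers",onz(*A(242,110),78),onz(*A(240,184),78))
# rail lines: inner top edges, w2 
for z,pts in [(74,[(70,353),(390,357)]),(74,[(70,485),(240,488)])]: print([onz(*B(*p),z).round(1) for p in pts])
E
python3 m2.py
```

```text
knob [436.  -78.4 125.1] 8.5
pivot [573.3 -94.4  91.7] 2.9
button [ 529.3 -438.6  144.7] 2.4
w only: knob [445.27625258 -77.37570555 126.        ] pivot [572.31726444 -92.13480299 118.        ] button [ 531.34417446 -440.13463184  144.        ]
bumpers [ 533.50420747 -397.19593663   78.        ] [ 442.8013277  -403.21975399   78.        ]
[array([550. ,  69.8,  74. ]), array([ 565.8, -279.3,   74. ])]
[array([393. ,  82.1,  74. ]), array([ 401.3, -131.2,   74. ])]
```

```bash
python3 drive.py '85,-0.62,-0.06,0,0,0,0 | 85,-0.62,-0.06,0,0,0,0 | 85,-0.62,-0.06,0,0,0,0 | 85,0,0,1.7,0,0,0 | 85,0,0,1.7,0,0,0 | 85,0,0,1.7,0,0,0 | 85,0,0,1.75,0,0,0 | 50,0,0,0,0,0,0 | 26,0,0,0,0,0,0 | 26,0,0,0,0,0,0 | 26,0,0,0,0,0,0 | 26,0,0,0,0,0,0'; python3 - <<'E'
from h import *
go([430.5,-78.5,113],-1.514)
piv=np.array([573.5,-94.]);th=np.linspace(3.03,1.58,13);P=piv+145*np.c_[np.cos(th),np.sin(th)]
yaw=-1.514
for i in range(12):
    d=P[i+1]-P[i];ty=np.array([np.cos(yaw),np.sin(yaw)]);tx=np.array([-ty[1],ty[0]])
    print((d@tx).round(1),(d@ty).round(1)); yaw-=.075
E
```

```text
time: 3.18
ee_pos: [433.0, -81.5, 116.0]
tool_rot: [1.0, 0.025, 0.002, 0.001]
contact_force: [-0.6, 1.2, 0.7]
width: 26.7
finger_force: 0.1
pos [433.  -81.5 116. ] yaw -1.521 tool d [-2.3 -3.1  3. ] rz -0.006867470877303106 tilt 0.0052 t 3.2 j [-0.42 -0.08  2.24 -0.    0.98  1.1 ]
4.0 -17.1
4.7 -16.9
5.5 -16.6
6.3 -16.3
7.0 -16.0
7.7 -15.7
8.5 -15.3
9.1 -14.9
9.8 -14.5
10.5 -14.0
11.1 -13.5
11.7 -13.0
```

To row units: -17 mm is -0.85, -16.6 mm is -0.83.

```bash
python3 drive.py '26,0.2,-0.85,0,0,0,0.075 | 26,0.235,-0.85,0,0,0,0.075 | 26,0.275,-0.83,0,0,0,0.075 | 26,0.315,-0.815,0,0,0,0.075 | 26,0.35,-0.8,0,0,0,0.075 | 26,0.385,-0.785,0,0,0,0.075 | 26,0.425,-0.765,0,0,0,0.075 | 26,0.455,-0.745,0,0,0,0.075 | 26,0.49,-0.725,0,0,0,0.075 | 26,0.525,-0.7,0,0,0,0.075 | 26,0.555,-0.675,0,0,0,0.075 | 26,0.585,-0.65,0,0,0,0.075 | 26,0,0,0,0,0,0 | 26,0,0,0,0,0,0'; python3 -c "
from h import *
go([571.5,52,118],-2.41)"
```

```text
time: 4.35
ee_pos: [573.7, 46.6, 114.2]
tool_rot: [0.911, -0.412, -0.002, 0.002]
contact_force: [-6.0, -2.5, 1.8]
width: 26.2
finger_force: 3.0
pos [573.7  46.6 114.2] yaw -2.419 tool d [-5.5 -1.9 -3.8] rz -0.00924665874980457 tilt 0.0058 t 4.3 j [-0.09  0.22  1.92 -0.    1.    2.33]
```

To row units: -37 mm is -1.85, 29 mm is 1.45.

```bash
python3 drive.py '40,0,0,0,0,0,0 | 40,0,0,0,0,0,0 | 40,0,0,-1.85,0,0,0 | 40,0,0,-1.85,0,0,0 | 85,0,0,-1.85,0,0,-0.11 | 85,0,0,-1.85,0,0,-0.11 | 85,0,0,-1.85,0,0,-0.11 | 85,0,0,0,0,0,-0.11 | 85,0,0,0,0,0,-0.11 | 85,0,0,0,0,0,-0.11 | 85,0,0,0,0,0,-0.11 | 85,0,0,0,0,0,-0.13 | 85,1.45,-0.325,0,0,0,0 | 85,1.45,-0.325,0,0,0,0 | 85,1.45,-0.325,0,0,0,0 | 85,0,0,0,0,0,0'; python3 -c "
from h import *
c=snap('wrist','w3');crop(c,0,0,560,420,1.42,'w3c')
go([571.5,52,118],-1.525)"
```

```text
time: 5.68
ee_pos: [664.2, 71.5, 297.9]
tool_rot: [1.0, 0.023, 0.001, -0.0]
contact_force: [-1.3, 0.2, -0.9]
width: 85.3
finger_force: 0.0
pos [662.4  71.1 298.1] yaw -1.525 tool d [-91.8  15.  180. ] rz -0.00011149026528767259 tilt 0.0007 t 5.7 j [-0.05  0.24  1.55  0.    1.35  1.48]
```

View pics/w3c.png

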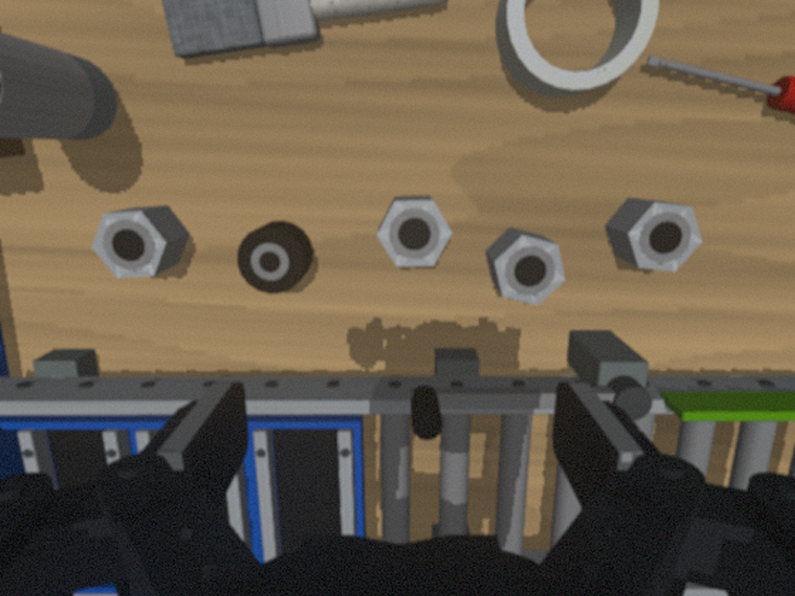

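```bash
cat > fit.py <<'E'
from h import *
def grad(c):
    g=cv2.GaussianBlur(cv2.cvtColor(c["image"],6).astype(np.float32),(0,0),1.0)
    return cv2.magnitude(cv2.Sobel(g,5,1,0),cv2.Sobel(g,5,0,1))
def hexfit(c,p0,z=45.,r=8):
    G=grad(c);t=np.linspace(0,1,15)[:-1]
    def pts(x,y,a):
        k=a+np.pi/6+np.arange(7)*np.pi/3; V=27.7*np.c_[np.cos(k),np.sin(k)]
        return np.vstack([V[i]*(1-t[:,None])+V[i+1]*t[:,None] for i in range(6)])+[x,y]
    K=c["camera_matrix"];T=c["cam_to_world"]
    def score(x,y,a):
        P=np.c_[pts(x,y,a),np.full(84,z)]; q=(P-T[:3,3])@T[:3,:3]
        u=(K[0,2]+K[0,0]*q[:,0]/-q[:,2]).astype(np.float32);v=(K[1,2]-K[1,1]*q[:,1]/-q[:,2]).astype(np.float32)
        return np.minimum(cv2.remap(G,u[None],v[None],1)[0],250).mean()
    best=max((score(p0[0]+dx,p0[1]+dy,a),p0[0]+dx,p0[1]+dy,a) for dx in np.arange(-r,r+.1,1) for dy in np.arange(-r,r+.1,1) for a in np.deg2rad(np.arange(0,60,3)))
    _,x,y,a=best
    best=max((score(x+dx,y+dy,a+da),x+dx,y+dy,a+da) for dx in np.arange(-1,1.1,.5) for dy in np.arange(-1,1.1,.5) for da in np.deg2rad(np.arange(-3,3.1,.5)))
    return [round(float(i),3) for i in best]  # score,x,y,flat normal angle mod 60deg
E
python3 - <<'E'
from fit import *
c=load("w3")
for n,u,v in [("D",128,244),("C",415,234),("B",530,270),("A",667,237)]:
    p=onz(c,u/1.42,v/1.42,45); print(n,p.round(1),hexfit(c,p))
print("bush",onz(c,269/1.42,261/1.42,40).round(1))
E
```

```text
D [660.1 270.9  45. ] [85.522, 659.588, 270.445, 0.105]
C [676.9  61.2  45. ] [92.229, 677.447, 62.16, 0.052]
B [654.  -25.6  45. ] [92.973, 654.014, -25.143, 0.838]
A [ 683.1 -122.8   45. ] [95.023, 683.077, -120.815, 0.977]
bush [651.  169.2  40. ]
```

```bash
python3 drive.py '85,-1.45,-1.56,0,0,0,0 | 85,-1.45,-1.56,0,0,0,0 | 85,-1.45,-1.56,0,0,0,0 | 85,-1.45,-1.56,0,0,0,0 | 85,-1.45,-1.56,0,0,0,0 | 85,-1.45,-1.56,0,0,0,0 | 85,0,0,0,0,0,0 | 85,0,0,0,0,0,0'; python3 -c "
from h import *
c=snap('wrist','w4');crop(c,0,0,560,420,1.42,'w4c')
go([480,250,300],-1.525)"
```

```text
time: 6.4
ee_pos: [480.6, 247.1, 299.7]
tool_rot: [1.0, 0.024, 0.001, -0.0]
contact_force: [0.9, -0.7, -0.9]
width: 84.6
finger_force: 0.0
pos [481.7 246.2 299.6] yaw -1.524 tool d [-1.6 -3.9 -0.4] rz 0.0008765961100982711 tilt 0.0026 t 6.5 j [ 0.29 -0.05  1.85 -0.    1.33  1.81]
```

View pics/w4c.png

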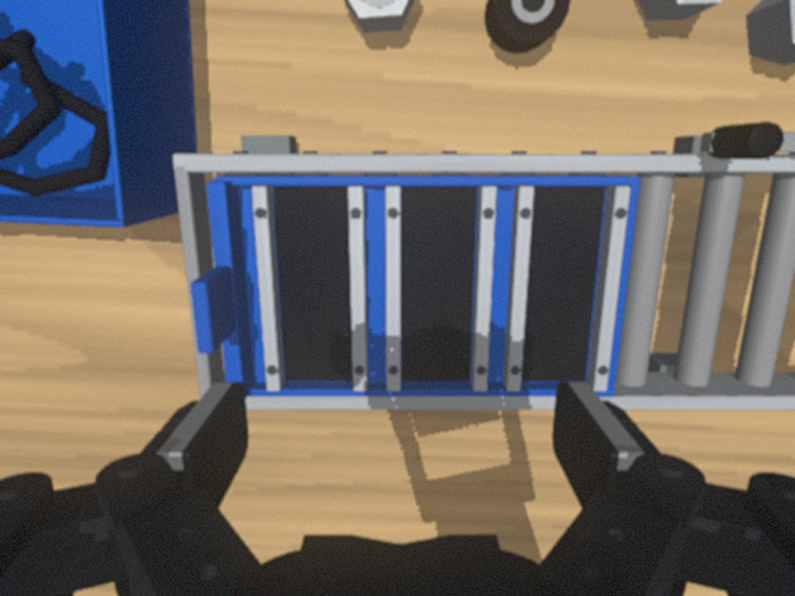

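```bash
cat > car.py <<'E'
from h import *
from scipy.optimize import least_squares
c=load("w4")
J=[108,46,22,-40,-64,-126]
U=[((260,213),(272,370)),((355,213),(359,370)),((393,213),(393,370)),((488,213),(481,370)),((525,213),(515,370)),((620,213),(603,370))]
def res(q,z=84):
    x,y,a,s=q;o=[]
    for yj,(f,n) in zip(J,U):
        for sx,uv in((s,f),(-s,n)):
            o+=list(proj(c,[x+sx*np.cos(a)-yj*np.sin(a),y+sx*np.sin(a)+yj*np.cos(a),z])-np.array(uv)/1.42)
    return np.array(o)
for z in (80,84,88):
    r=least_squares(res,[455,250,.045,60],args=(z,));print(z,r.x.round(3),np.abs(r.fun).max().round(2),(r.fun**2).sum().round(2))
# free z
r=least_squares(lambda q:res(q[:4],q[4]),[455,250,.045,60,84]);print(r.x.round(3))
x,y,a,s=least_squares(res,[455,250,.045,60]).x
for i,(X,Y) in enumerate([(-40,-95),(40,-95),(-40,-9),(40,-9),(-40,77),(40,77),(0,132)]): print(i,(x+X*np.cos(a)-Y*np.sin(a)).round(1),(y+X*np.sin(a)+Y*np.cos(a)).round(1))
# rails / end stop (top z=74)
for u,v in[(174,154),(795,165),(250,402),(680,402)]: print(onz(c,u/1.42,v/1.42,74).round(1))
E
python3 car.py
```

```text
80 [4.56854e+02 2.28505e+02 4.90000e-02 5.57430e+01] 1.71 12.67
84 [4.57867e+02 2.28864e+02 4.90000e-02 5.50970e+01] 0.46 0.7
88 [4.58878e+02 2.29223e+02 4.90000e-02 5.44500e+01] 1.68 9.82
[4.57947e+02 2.28892e+02 4.90000e-02 5.50450e+01 8.43170e+01]
0 422.6 132.0
1 502.5 135.9
2 418.4 217.9
3 498.3 221.8
4 414.2 303.8
5 494.1 307.7
6 451.4 360.7
[541.9 397.1  74. ]
[554.5  -7.5  74. ]
[366.7 353.   74. ]
[382.1  34.5  74. ]
```

```bash
python3 - <<'E'
from h import *
s=load("s1");c=load("w3")
print(onz(s,425,328,0),onz(s,425,268,110),onz(c,110/1.42,110/1.42,0), onz(c,90/1.42,60/1.42,0))
go([659.6,270.4,200],-1.99)
E
```

```text
[769.12911052 331.11935505   0.        ] [688.31948344 319.63192688 110.        ] [754.97446429 298.20691989   0.        ] [ 7.89756900e+02  3.09449425e+02 -5.68434189e-14]
pos [481.7 246.2 299.6] yaw -1.524 tool d [178.5 -15.8 100. ] rz 0.46587659611009835 tilt 0.0026 t 6.5 j [ 0.29 -0.05  1.85 -0.    1.33  1.81]
```

To row units: 35.7 mm is 1.785, 20 mm is 1.

```bash
python3 drive.py '72,1.785,-0.16,1,0,0,0 | 72,1.785,-0.16,1,0,0,0 | 72,1.785,-0.16,1,0,0,0 | 72,1.785,-0.16,1,0,0,0 | 72,1.785,-0.16,1,0,0,0 | 72,0,0,0,0,0,0.1165 | 72,0,0,0,0,0,0.1165 | 72,0,0,0,0,0,0.1165 | 72,0,0,0,0,0,0.1165 | 72,0,0,0,0,0,0'; python3 -c "
from fit import *
c=snap('wrist','w5');print(hexfit(c,[659.6,270.4]),c['cam_to_world'].round(2).tolist())
go([659.6,270.4,35],-1.99)"
```

```text
time: 7.28
ee_pos: [661.3, 268.0, 198.0]
tool_rot: [0.977, -0.211, 0.0, 0.0]
contact_force: [0.2, 0.9, -0.1]
width: 71.8
finger_force: 0.0
[106.537, 659.6, 270.9, 0.113] [[-0.41, 0.88, 0.25, 723.95], [-0.91, -0.4, -0.11, 239.74], [0.0, -0.27, 0.96, 321.95], [0.0, 0.0, 0.0, 1.0]]
pos [661.1 268.2 198.2] yaw -1.992 tool d [ -2.3  -1.4 163.2] rz -0.0018309014706192617 tilt 0.0003 t 7.3 j [ 0.24  0.41  1.52 -0.    1.22  2.24]
```

```bash
python3 drive.py '72,-0.05,-0.04,1.75,0,0,0 | 72,-0.05,-0.03,1.75,0,0,0 | 72,0,0,1.75,0,0,0 | 72,0,0,1.6,0,0,0 | 72,0,0,1.3,0,0,0 | 72,0,0,0,0,0,0 | 40,0,0,0,0,0,0 | 40,0,0,0,0,0,0 | 40,0,0,0,0,0,0 | 40,0,0,0,0,0,0 | 40,0,0,0,0,0,0'; python3 -c "
from h import *
go([659.6,270.4,35],-1.98)"
```

```text
time: 8.25
ee_pos: [660.5, 272.3, 38.1]
tool_rot: [0.978, -0.209, 0.002, -0.001]
contact_force: [0.5, -0.6, 1.8]
width: 46.7
finger_force: 65.1
pos [660.5 272.3  38.1] yaw -1.992 tool d [-0.   2.1  3.1] rz -0.01152256183254008 tilt 0.0046 t 8.2 j [ 0.25  0.59  1.58 -0.    0.97  2.24]
```

To row units: -37 mm is -1.85, -35 mm is -1.75.

```bash
python3 drive.py '40,0,0,-1,0,0,0 | 40,0,0,-1.75,0,0,0 | 40,0,0,-1.75,0,0,0 | 40,0,0,-1.75,0,0,0 | 40,0,0,-1.85,0,0,0 | 40,0,0,0,0,0,-0.1175 | 40,0,0,0,0,0,-0.1175 | 40,0,0,0,0,0,-0.1175 | 40,0,0,0,0,0,-0.1175 | 40,0,0,0,0,0,0'; python3 -c "
from h import *
go([495.3,221.7,150],-1.522)"
```

```text
time: 9.08
ee_pos: [658.6, 272.0, 197.9]
tool_rot: [1.0, 0.026, 0.0, -0.0]
contact_force: [0.7, 0.6, -1.1]
width: 47.0
finger_force: 64.6
pos [658.6 272.  197.9] yaw -1.52 tool d [-165.7   41.9   47.8] rz 0.0023783032793127656 tilt 0.0005 t 9.1 j [0.25 0.41 1.52 0.   1.21 1.77]
```

To row units: -33.1 mm is -1.655, 24 mm is 1.2.

```bash
python3 drive.py '40,-1.655,0.42,0,0,0,0 | 40,-1.655,0.42,0,0,0,0 | 40,-1.655,0.42,0,0,0,0 | 40,-1.655,0.42,0,0,0,0 | 40,-1.655,0.42,0,0,0,0 | 40,0,0,1.2,0,0,0 | 40,0,0,1.2,0,0,0 | 40,0,0,0,0,0,0 | 40,0,0,0,0,0,0'; python3 -c "
from h import *
go([495.3,221.7,126],-1.522)
c=snap('wrist','w6');crop(c,80,60,480,340,2,'w6c')"
```

```text
time: 9.83
ee_pos: [494.6, 221.7, 148.5]
tool_rot: [1.0, 0.023, -0.001, 0.0]
contact_force: [1.1, -0.1, -0.1]
width: 47.1
finger_force: 64.6
pos [494.6 221.7 148.5] yaw -1.524 tool d [ 0.8  0.1 22.5] rz -0.0018321003324948126 tilt 0.0029 t 9.8 j [0.23 0.1  1.99 0.   1.05 1.76]
```

View pics/w6c.png

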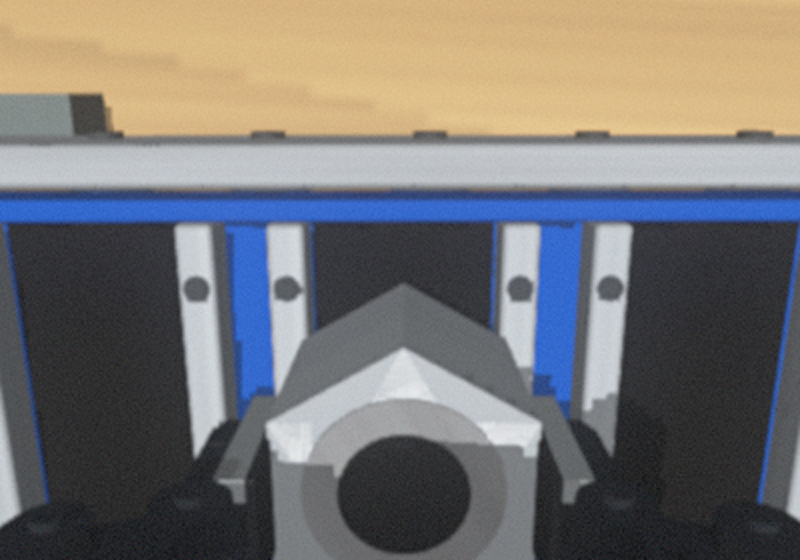

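To row units: 6 mm is 0.3, 4 mm is 0.2.

```bash
python3 drive.py '40,0.04,0,0.75,0,0,0 | 40,0,0,0.45,0,0,0 | 40,0,0,0.3,0,0,0 | 40,0,0,0.2,0,0,0 | 40,0,0,0.15,0,0,0 | 40,0,0,0.1,0,0,0 | 40,0,0,0,0,0,0'
```

```text
time: 10.47
ee_pos: [496.4, 222.0, 110.2]
tool_rot: [1.0, 0.024, -0.0, 0.0]
contact_force: [-0.3, -0.4, -1.8]
width: 47.1
finger_force: 64.6
```

```bash
python3 drive.py '40,0,0,0.1,0,0,0 | 40,0,0,0.075,0,0,0 | 40,0,0,0,0,0,0'; python3 drive.py '40,0,0,0.05,0,0,0 | 40,0,0,0.05,0,0,0 | 40,0,0,0,0,0,0'
```

```text
time: 10.72
ee_pos: [496.3, 222.0, 106.7]
tool_rot: [1.0, 0.024, -0.0, 0.0]
contact_force: [-0.0, 0.0, -1.0]
width: 46.8
finger_force: 64.6
time: 10.97
ee_pos: [496.6, 222.0, 106.0]
tool_rot: [1.0, 0.024, -0.0, 0.0]
contact_force: [-2.5, -2.5, 5.2]
width: 47.0
finger_force: 65.2
```

Careful with the scale: shifts go in units of 20 mm. That gives: 28.9 mm is 1.445, 28 mm is 1.4.

```bash
python3 drive.py '62,0,0,0,0,0,0 | 62,0,0,0,0,0,0 | 62,0,0,-1.25,0,0,0 | 72,0,0,-1.75,0,0,0 | 72,0,0,-1.75,0,0,0 | 72,1.445,1.4,0,0,0,0 | 72,1.445,1.4,0,0,0,0 | 72,1.445,1.4,0,0,0,0 | 72,1.445,1.4,0,0,0,0 | 72,1.445,1.4,0,0,0,0 | 72,1.445,1.4,0,0,0,0 | 72,0,0,0,0,0,-0.1055 | 72,0,0,0,0,0,-0.1055 | 72,0,0,0,0,0,-0.1055 | 72,0,0,0,0,0,-0.1055 | 72,0,0,0,0,0,-0.1055 | 72,0,0,0,0,0,0'; python3 -c "
from fit import *
c=snap('wrist','w7');print(hexfit(c,[677.4,62.2]))
go([677.4,62.2,36],-.995)"
```

```text
time: 12.38
ee_pos: [677.9, 62.5, 199.4]
tool_rot: [0.959, 0.285, 0.0, -0.0]
contact_force: [-1.4, 0.6, 1.0]
width: 71.8
finger_force: 0.0
[87.793, 677.4, 62.2, 0.07]
pos [677.8  62.6 199.5] yaw -0.997 tool d [-6.000e-01  1.000e-01  1.635e+02] rz -0.0017130105770180037 tilt 0.0001 t 12.4 j [-0.06  0.34  1.6   0.    1.2   0.94]
```

To row units: 35 mm is 1.75, 33 mm is 1.65.

```bash
python3 drive.py '72,-0.03,0,1.75,0,0,-0.015 | 72,0,0,1.75,0,0,0 | 72,0,0,1.75,0,0,0 | 72,0,0,1.65,0,0,0 | 72,0,0,1.25,0,0,0 | 72,0,0,0,0,0,0 | 40,0,0,0,0,0,0 | 40,0,0,0,0,0,0 | 40,0,0,0,0,0,0 | 40,0,0,0,0,0,0 | 40,0,0,0,0,0,0'; python3 drive.py '40,0,0,-1,0,0,0 | 40,0,0,-1.75,0,0,0 | 40,0,0,-1.75,0,0,0 | 40,0,0,-1.75,0,0,0 | 40,0,0,-1.75,0,0,0 | 40,0,0,0,0,0,0.108 | 40,0,0,0,0,0,0.108 | 40,0,0,0,0,0,0.108 | 40,0,0,0,0,0,0.108 | 40,0,0,0,0,0,0.108 | 40,0,0,0,0,0,0 | 40,0,0,0,0,0,0'; python3 -c "
from h import *
go([421.4,218.0,150],-1.522)"
```

```text
time: 13.35
ee_pos: [678.8, 62.3, 39.3]
tool_rot: [0.957, 0.291, 0.002, 0.001]
contact_force: [-0.3, -0.5, 2.9]
width: 46.8
finger_force: 65.2
time: 14.35
ee_pos: [677.0, 62.3, 197.0]
tool_rot: [1.0, 0.027, -0.0, 0.0]
contact_force: [0.5, 0.7, -2.8]
width: 46.7
finger_force: 64.8
pos [677.   62.3 197. ] yaw -1.517 tool d [-246.9 -169.3   47. ] rz 0.005133318672302156 tilt 0.0 t 14.3 j [-0.06  0.34  1.61 -0.    1.19  1.46]
```

```bash
python3 drive.py '40,-1.765,-1.21,0,0,0,0.005 | 40,-1.765,-1.21,0,0,0,0 | 40,-1.765,-1.21,0,0,0,0 | 40,-1.765,-1.21,0,0,0,0 | 40,-1.765,-1.21,0,0,0,0 | 40,-1.765,-1.21,0,0,0,0 | 40,-1.755,-1.205,0,0,0,0 | 40,0,0,1.2,0,0,0 | 40,0,0,1.15,0,0,0 | 40,0,0,0,0,0,0 | 40,0,0,0,0,0,0'; python3 -c "
from h import *
go([421.4,218.1,126],-1.522)
c=snap('wrist','w8');crop(c,80,60,480,340,2,'w8c')"
```

```text
time: 15.27
ee_pos: [428.2, 215.6, 149.1]
tool_rot: [1.0, 0.024, -0.001, 0.0]
contact_force: [-0.3, -0.2, -1.8]
width: 46.9
finger_force: 64.6
pos [428.2 215.6 149.1] yaw -1.523 tool d [-6.6 -2.8 23.1] rz -0.0007361771607228285 tilt 0.0028 t 15.3 j [ 0.25 -0.04  2.13 -0.    1.05  1.78]
```

View pics/w8c.png

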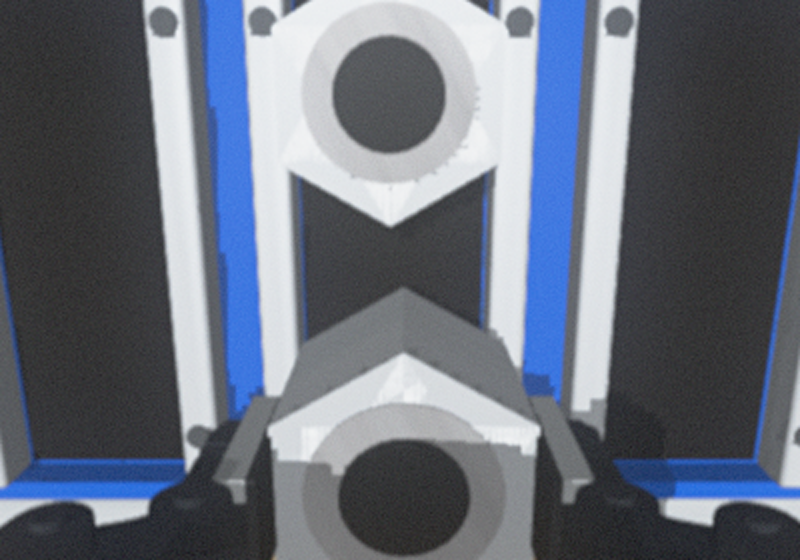

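To row units: -6.6 mm is -0.33, -2.8 mm is -0.14.

```bash
python3 drive.py '40,-0.33,-0.14,0,0,0,0 | 40,0,0,0.6,0,0,0 | 40,0,0,0,0,0,0 | 40,0,0,0,0,0,0'; python3 -c "
from h import *
go([421.4,218.1,107.3],-1.522)"
```

```text
time: 15.65
ee_pos: [422.7, 218.2, 138.5]
tool_rot: [1.0, 0.023, 0.0, -0.0]
contact_force: [0.2, 0.4, -0.9]
width: 46.8
finger_force: 64.7
pos [422.7 218.2 138.5] yaw -1.525 tool d [-1.3  0.  31.2] rz -0.0026522011056053785 tilt 0.0002 t 15.7 j [ 0.26 -0.03  2.15  0.    1.03  1.79]
```

To row units: 12 mm is 0.6, 7 mm is 0.35.

```bash
python3 drive.py '40,0,0,0.6,0,0,0 | 40,0,0,0.35,0,0,0 | 40,0,0,0.2,0,0,0 | 40,0,0,0.15,0,0,0 | 40,0,0,0.1,0,0,0 | 40,0,0,0,0,0,0'; python3 drive.py '40,0,0,0.075,0,0,0 | 40,0,0,0.05,0,0,0 | 40,0,0,0,0,0,0'
```

```text
time: 16.15
ee_pos: [422.4, 218.2, 109.6]
tool_rot: [1.0, 0.023, -0.0, 0.0]
contact_force: [0.4, 0.3, -3.1]
width: 46.8
finger_force: 64.8
time: 16.4
ee_pos: [422.6, 218.3, 107.4]
tool_rot: [1.0, 0.023, 0.0, -0.0]
contact_force: [-0.7, -0.1, -2.9]
width: 47.3
finger_force: 64.8
```

```bash
python3 drive.py '40,0,0,0.075,0,0,0 | 40,0,0,0,0,0,0 | 62,0,0,0,0,0,0 | 62,0,0,0,0,0,0'; python3 drive.py '62,0,0,-1.25,0,0,0 | 72,0,0,-1.75,0,0,0 | 72,0,0,-1.65,0,0,0 | 72,1.375,1.585,0,0,0,0 | 72,1.375,1.585,0,0,0,0 | 72,1.375,1.585,0,0,0,0 | 72,1.375,1.585,0,0,0,0 | 72,1.375,1.585,0,0,0,0 | 72,1.375,1.585,0,0,0,0 | 72,1.375,1.585,0,0,0,0 | 72,1.375,1.585,0,0,0,0 | 72,0,0,0,0,0,-0.09 | 72,0,0,0,0,0,-0.09 | 72,0,0,0,0,0,-0.085 | 72,0,0,0,0,0,0'; python3 -c "
from fit import *
c=snap('wrist','w9');h=hexfit(c,[654,-25.1]);print(h);print(hexfit(c,[683.1,-120.8]))
go([h[1],h[2],38],-1.257)"
```

```text
time: 16.73
ee_pos: [423.2, 218.5, 106.5]
tool_rot: [1.0, 0.023, 0.001, -0.0]
contact_force: [-0.0, -0.0, -0.1]
width: 62.0
finger_force: 0.0
time: 17.98
ee_pos: [652.7, -23.7, 198.5]
tool_rot: [0.988, 0.155, 0.0, -0.0]
contact_force: [0.6, 0.1, 0.6]
width: 72.0
finger_force: 0.0
[76.168, 654.0, -25.1, 0.838]
[93.986, 683.1, -120.8, 0.977]
pos [652.6 -23.4 198.6] yaw -1.262 tool d [  0.8   2.1 160.6] rz -0.004617533435273824 tilt 0.0001 t 18.0 j [-0.19  0.28  1.68  0.    1.18  1.07]
```

```bash
python3 drive.py '72,0.04,0.1,1.75,0,0,0 | 72,0,0,1.75,0,0,0 | 72,0,0,1.75,0,0,0 | 72,0,0,1.65,0,0,0 | 72,0,0,1.25,0,0,0 | 72,0,0,0,0,0,0 | 40,0,0,0,0,0,0 | 40,0,0,0,0,0,0 | 40,0,0,0,0,0,0 | 40,0,0,0,0,0,0 | 40,0,0,0,0,0,0'; python3 drive.py '40,0,0,-1,0,0,0 | 40,0,0,-1.75,0,0,0 | 40,0,0,-1.75,0,0,0 | 40,0,0,-1.75,0,0,0 | 40,0,0,-1.75,0,0,0 | 40,0,0,0,0,0,0.09 | 40,0,0,0,0,0,0.09 | 40,0,0,0,0,0,0.085 | 40,0,0,0,0,0,0 | 40,0,0,0,0,0,0'; python3 -c "
from h import *
go([499.5,135.8,150],-1.522)"
```

```text
time: 18.95
ee_pos: [655.4, -25.0, 38.4]
tool_rot: [0.988, 0.155, 0.002, 0.001]
contact_force: [-0.1, -0.0, 2.6]
width: 47.0
finger_force: 64.5
time: 19.78
ee_pos: [653.5, -24.8, 196.0]
tool_rot: [1.0, 0.024, 0.0, 0.0]
contact_force: [0.3, 0.1, -1.6]
width: 46.8
finger_force: 64.1
pos [653.5 -24.8 196. ] yaw -1.522 tool d [-146.1 -167.9   46. ] rz -0.000406723744968307 tilt 0.0001 t 19.8 j [-0.19  0.29  1.68 -0.    1.18  1.33]
```

To row units: -28 mm is -1.4, -24.3 mm is -1.215.

```bash
python3 drive.py '40,-1.215,-1.4,0,0,0,0 | 40,-1.215,-1.4,0,0,0,0 | 40,-1.215,-1.4,0,0,0,0 | 40,-1.215,-1.4,0,0,0,0 | 40,-1.215,-1.4,0,0,0,0 | 40,-1.215,-1.4,0,0,0,0 | 40,0,0,1,0,0,0 | 40,0,0,0.8,0,0,0 | 40,0,0,0,0,0,0 | 40,0,0,0,0,0,0'; python3 -c "
from fit import *
c=snap('wrist','w10');crop(c,80,60,480,340,2,'w10c')
print(hexfit(c,[496.5,222],113),hexfit(load('w8'),[496.5,222],113))
go([499.5,135.8,126],-1.522)"
```

```text
time: 20.62
ee_pos: [499.6, 136.3, 159.1]
tool_rot: [1.0, 0.024, -0.001, 0.0]
contact_force: [0.1, -0.1, -1.0]
width: 47.2
finger_force: 64.0
[183.904, 496.5, 222.5, 0.576] [164.765, 496.5, 222.0, 0.576]
pos [500.6 136.1 160.2] yaw -1.524 tool d [-1.1  0.3 34.2] rz -0.0017811903685984731 tilt 0.0002 t 20.7 j [ 0.07  0.04  2.03 -0.    1.07  1.59]
```

View pics/w10c.png

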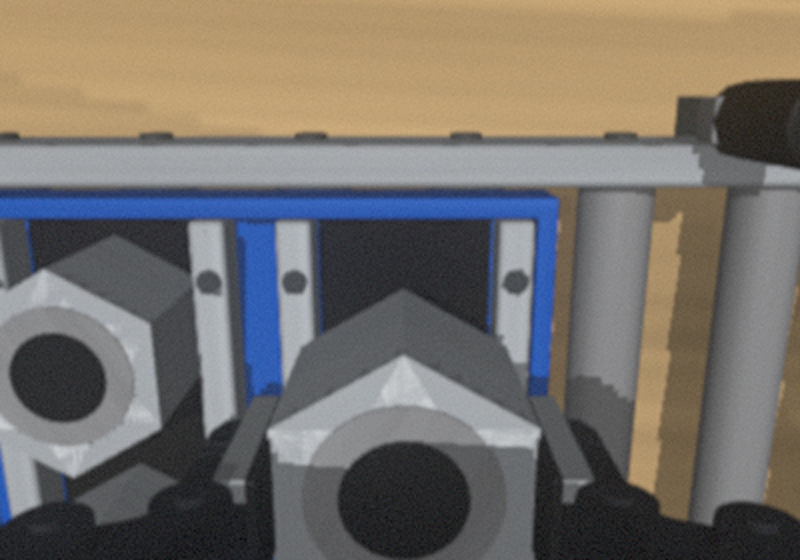

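```bash
python3 drive.py '40,-0.05,0,1,0,0,0 | 40,0,0,0.7,0,0,0 | 40,0,0,0.4,0,0,0 | 40,0,0,0.2,0,0,0 | 40,0,0,0.15,0,0,0 | 40,0,0,0.1,0,0,0 | 40,0,0,0,0,0,0'; python3 drive.py '40,0,0,0.075,0,0,0 | 40,0,0,0.05,0,0,0 | 40,0,0,0,0,0,0'
```

```text
time: 21.25
ee_pos: [499.8, 136.1, 109.3]
tool_rot: [1.0, 0.023, 0.0, -0.0]
contact_force: [-0.4, 0.2, -1.9]
width: 47.0
finger_force: 64.0
time: 21.5
ee_pos: [499.4, 136.2, 106.5]
tool_rot: [1.0, 0.023, 0.0, 0.0]
contact_force: [0.5, 0.3, -1.5]
width: 46.8
finger_force: 64.0
```

To row units: 1.2 mm is 0.06.

```bash
python3 drive.py '40,0,0,0.06,0,0,0 | 40,0,0,0,0,0,0 | 62,0,0,0,0,0,0 | 62,0,0,0,0,0,0'; python3 drive.py '62,0,0,-1.25,0,0,0 | 72,0,0,-1.75,0,0,0 | 72,0,0,-1.65,0,0,0 | 72,1.07,1.66,0,0,0,0 | 72,1.07,1.66,0,0,0,0 | 72,1.07,1.66,0,0,0,0 | 72,1.07,1.66,0,0,0,0 | 72,1.07,1.66,0,0,0,0 | 72,1.07,1.66,0,0,0,0 | 72,1.07,1.66,0,0,0,0 | 72,1.07,1.66,0,0,0,0 | 72,0,0,0,0,0,-0.1 | 72,0,0,0,0,0,-0.1 | 72,0,0,0,0,0,-0.1 | 72,0,0,0,0,0,-0.1 | 72,0,0,0,0,0,0'; python3 -c "
from fit import *
c=snap('wrist','w11');h=hexfit(c,[683.1,-120.8]);print(h)
go([h[1],h[2],38],h[3]+1.0472)"
```

```text
time: 21.83
ee_pos: [499.7, 136.3, 105.5]
tool_rot: [1.0, 0.023, 0.001, -0.0]
contact_force: [-0.2, -0.2, -0.7]
width: 62.1
finger_force: 0.0
time: 23.17
ee_pos: [682.7, -121.4, 197.6]
tool_rot: [0.975, 0.222, -0.0, -0.0]
contact_force: [-0.5, 0.0, 0.3]
width: 72.1
finger_force: 0.0
[84.756, 683.1, -120.8, 0.986]
pos [ 682.6 -121.3  197.7] yaw -1.127 tool d [  0.6  -0.2 159.7] rz -0.018241718786244476 tilt 0.0002 t 23.2 j [-0.32  0.37  1.57  0.    1.2   0.8 ]
```

```bash
python3 drive.py '72,0.03,0,1.75,0,0,-0.01 | 72,0,0,1.75,0,0,0 | 72,0,0,1.75,0,0,0 | 72,0,0,1.65,0,0,0 | 72,0,0,1.25,0,0,0 | 72,0,0,0,0,0,0 | 40,0,0,0,0,0,0 | 40,0,0,0,0,0,0 | 40,0,0,0,0,0,0 | 40,0,0,0,0,0,0 | 40,0,0,0,0,0,0'; python3 drive.py '40,0,0,-1,0,0,0 | 40,0,0,-1.75,0,0,0 | 40,0,0,-1.75,0,0,0 | 40,0,0,-1.75,0,0,0 | 40,0,0,-1.75,0,0,0 | 40,0,0,0,0,0,0.1 | 40,0,0,0,0,0,0.1 | 40,0,0,0,0,0,0.1 | 40,0,0,0,0,0,0.1 | 40,0,0,0,0,0,0 | 40,0,0,0,0,0,0'; python3 -c "
from h import *
go([425.6,132.2,160],-1.522)"
```

```text
time: 24.13
ee_pos: [684.7, -121.3, 37.7]
tool_rot: [0.974, 0.226, 0.002, 0.001]
contact_force: [-0.6, 0.8, 2.4]
width: 47.2
finger_force: 65.3
time: 25.05
ee_pos: [682.9, -120.8, 195.2]
tool_rot: [1.0, 0.029, -0.0, 0.0]
contact_force: [0.8, -0.7, -1.8]
width: 46.9
finger_force: 64.9
pos [ 682.9 -120.8  195.2] yaw -1.512 tool d [-242.  -267.7   35.2] rz 0.009972553107543192 tilt 0.0001 t 25.1 j [-0.32  0.37  1.57 -0.    1.2   1.19]
```

To row units: -29.7 mm is -1.485, -26.9 mm is -1.345.

```bash
python3 drive.py '40,-1.345,-1.485,0,0,0,0 | 40,-1.345,-1.485,0,0,0,0 | 40,-1.345,-1.485,0,0,0,0 | 40,-1.345,-1.485,0,0,0,0 | 40,-1.345,-1.485,0,0,0,0 | 40,-1.345,-1.485,0,0,0,0 | 40,-1.345,-1.485,0,0,0,0 | 40,-1.345,-1.485,0,0,0,0 | 40,-1.345,-1.485,0,0,0,0 | 40,0,0,0.85,0,0,0.005 | 40,0,0,0.85,0,0,0.005 | 40,0,0,0,0,0,0 | 40,0,0,0,0,0,0'; python3 -c "
from fit import *
c=snap('wrist','w12')
print(hexfit(c,[499.7,136.3],113),hexfit(c,[496.5,222],113))
go([425.6,132.2,126],-1.522)"
```

```text
time: 26.13
ee_pos: [425.7, 132.4, 160.7]
tool_rot: [1.0, 0.024, -0.001, 0.0]
contact_force: [-0.2, -0.1, -3.3]
width: 46.8
finger_force: 64.7
[164.861, 498.2, 136.3, 0.576] [202.628, 503.0, 222.5, 0.436]
pos [426.7 132.2 161.7] yaw -1.524 tool d [-1.1 -0.  35.7] rz -0.0015760245398221961 tilt 0.0003 t 26.2 j [ 0.07 -0.14  2.2   0.    1.08  1.6 ]
```

To row units: 2 mm is 0.1, 20 mm is 1.

```bash
python3 drive.py '40,-0.05,0,1,0,0,0 | 40,0,0,0.75,0,0,0 | 40,0,0,0.4,0,0,0 | 40,0,0,0.2,0,0,0 | 40,0,0,0.15,0,0,0 | 40,0,0,0.1,0,0,0 | 40,0,0,0,0,0,0'; python3 drive.py '40,0,0,0.075,0,0,0 | 40,0,0,0.05,0,0,0 | 40,0,0,0,0,0,0'
```

```text
time: 26.77
ee_pos: [425.9, 132.2, 109.6]
tool_rot: [1.0, 0.023, 0.0, -0.0]
contact_force: [0.3, -0.4, -2.0]
width: 46.9
finger_force: 64.9
time: 27.02
ee_pos: [425.5, 132.3, 106.8]
tool_rot: [1.0, 0.023, 0.0, -0.0]
contact_force: [-0.9, 0.4, -2.3]
width: 47.0
finger_force: 64.9
```

To row units: 1.5 mm is 0.075.

```bash
python3 drive.py '40,0,0,0.075,0,0,0 | 40,0,0,0,0,0,0 | 62,0,0,0,0,0,0 | 62,0,0,0,0,0,0'; python3 drive.py '62,0,0,-1.25,0,0,0 | 72,0,0,-1.95,0,0,0 | 72,0,0,-1.95,0,0,0 | 72,0,0,-1.95,0,0,0 | 72,0,0,-1.95,0,0,0 | 72,1,-1.925,0,0,0,0 | 72,1,-1.925,0,0,0,0 | 72,1,-1.925,0,0,0,0 | 72,0,0,0,0,0,0 | 72,0,0,0,0,0,0'; python3 -c "
from h import *
c=snap('wrist','w13');crop(c,0,0,560,420,1.42,'w13c');a=snap('scene','s13')
go([451.4,380,180],-1.522)"
```

```text
time: 27.35
ee_pos: [425.9, 132.3, 105.6]
tool_rot: [1.0, 0.023, 0.001, -0.0]
contact_force: [0.7, -0.8, -0.2]
width: 61.9
finger_force: 0.0
time: 28.18
ee_pos: [478.1, 247.2, 285.4]
tool_rot: [1.0, 0.025, -0.001, 0.0]
contact_force: [-0.5, -0.9, -0.4]
width: 71.9
finger_force: 0.0
pos [477.6 245.5 285.9] yaw -1.524 tool d [ -19.8 -135.6  105.8] rz -0.002157579404849397 tilt 0.0008 t 28.3 j [ 0.29 -0.05  1.88 -0.    1.31  1.81]
```

View pics/w13c.png

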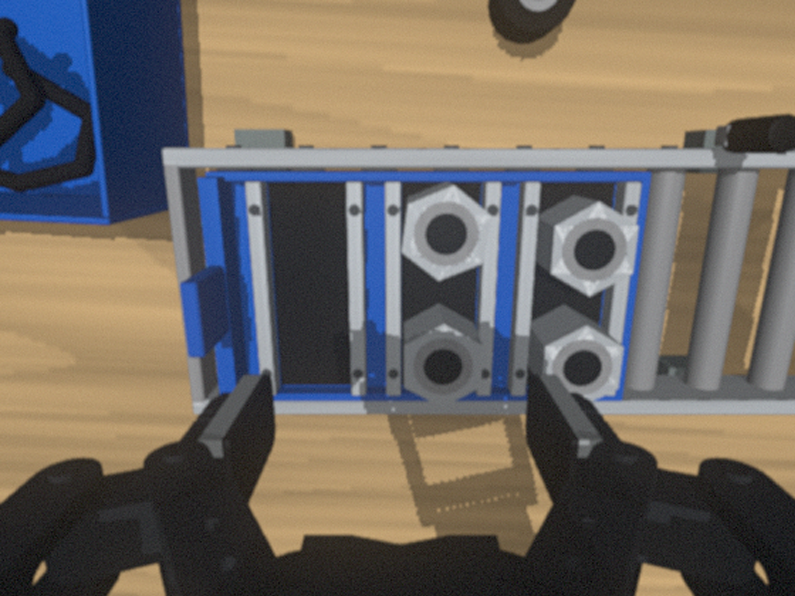

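To row units: -29 mm is -1.45, 26 mm is 1.3.

```bash
python3 drive.py '60,-0.26,-1.45,1.3,0,0,0 | 60,-0.26,-1.45,1.3,0,0,0 | 60,-0.26,-1.45,1.3,0,0,0 | 60,-0.26,-1.465,1.3,0,0,0 | 60,0,0,0,0,0,0 | 60,0,0,0,0,0,0'; python3 -c "
from h import *
c=snap('wrist','w14');crop(c,80,100,480,400,2,'w14c')
print(proj(c,[451.4,360.7,138]))
go([451.4,360.7,118],-1.522)"
```

```text
time: 28.78
ee_pos: [450.2, 360.2, 180.3]
tool_rot: [1.0, 0.024, -0.002, 0.001]
contact_force: [0.9, -0.5, -0.1]
width: 59.7
finger_force: 0.0
[280.86469453 250.90215236]
pos [451.6 360.1 182.3] yaw -1.525 tool d [-0.2 -0.6 64.3] rz -0.002611368085619903 tilt 0.0007 t 28.8 j [ 0.5   0.14  1.88 -0.    1.12  2.02]
```

View pics/w14c.png

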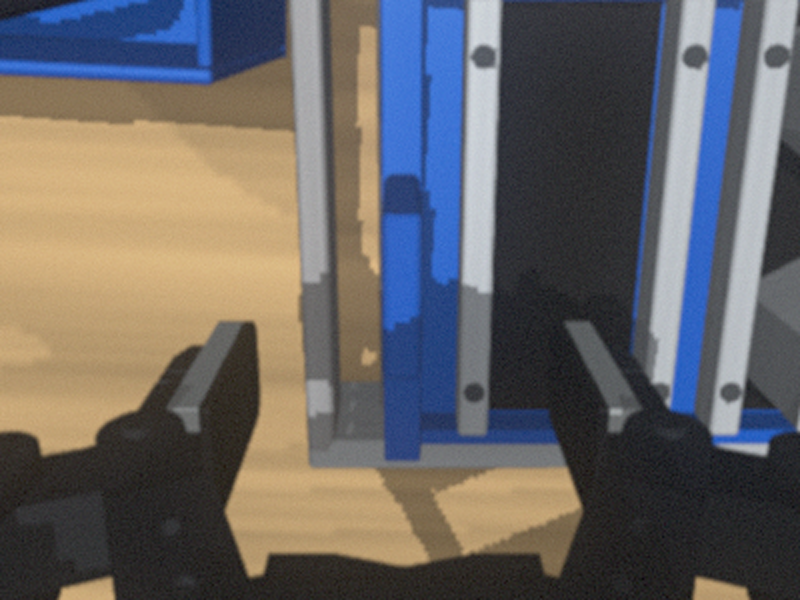

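```bash
python3 drive.py '60,0,0,1.25,0,0,0 | 60,0,0,1.25,0,0,0 | 40,0,0,0.7,0,0,0.003 | 16,0,0,0,0,0,0 | 16,0,0,0,0,0,0 | 16,0,0,0,0,0,0 | 16,0,0,0,0,0,0'; python3 drive.py '16,0,0.2,0,0,0,0 | 16,0,0.4,0,0,0,0 | 16,0,0.75,0,0,0,0 | 16,0,1.1,0,0,0,0 | 16,0,1.25,0,0,0,0 | 16,0,1.25,0,0,0,0 | 16,0,1.25,0,0,0,0 | 16,0,1.25,0,0,0,0 | 16,0,1.25,0,0,0,0 | 16,0,1.25,0,0,0,0 | 16,0,1.25,0,0,0,0'
```

```text
time: 29.42
ee_pos: [453.4, 361.2, 120.9]
tool_rot: [1.0, 0.021, 0.002, -0.001]
contact_force: [-0.2, -0.2, 0.6]
width: 16.1
finger_force: 0.0
time: 30.33
ee_pos: [462.2, 136.0, 119.3]
tool_rot: [1.0, 0.021, 0.002, -0.001]
contact_force: [3.0, 3.7, 0.5]
width: 16.2
finger_force: 1.7
```

To row units: 25 mm is 1.25, 20 mm is 1.

```bash
python3 drive.py '16,0,1.25,0,0,0,0 | 16,0,1.25,0,0,0,0 | 16,0,1.25,0,0,0,0 | 16,0,1.25,0,0,0,0 | 16,0,1.25,0,0,0,0 | 16,0,1.25,0,0,0,0 | 16,0,1,0,0,0,0 | 16,0,0.75,0,0,0,0 | 16,0,0.5,0,0,0,0'; python3 drive.py '16,0,0.4,0,0,0,0 | 16,0,0.4,0,0,0,0 | 16,0,0.3,0,0,0,0 | 16,0,0.2,0,0,0,0 | 16,0,0.15,0,0,0,0'
```

```text
time: 31.08
ee_pos: [469.4, -59.5, 118.5]
tool_rot: [1.0, 0.021, -0.0, 0.0]
contact_force: [0.8, 7.9, 4.3]
width: 16.1
finger_force: 4.6
time: 31.5
ee_pos: [470.9, -86.6, 118.0]
tool_rot: [1.0, 0.022, -0.0, -0.0]
contact_force: [-0.5, 1.8, 0.8]
width: 16.3
finger_force: 1.1
```

```bash
python3 drive.py '16,0,0.3,0,0,0,0 | 16,0,0.3,0,0,0,0 | 16,0,0.3,0,0,0,0 | 16,0,0.25,0,0,0,0 | 16,0,0.2,0,0,0,0 | 16,0,0.15,0,0,0,0'; python3 drive.py '16,0,0.15,0,0,0,0 | 16,0,0.15,0,0,0,0 | 16,0,0,0,0,0,0'
```

```text
time: 32.0
ee_pos: [472.4, -117.1, 118.0]
tool_rot: [1.0, 0.021, -0.0, -0.0]
contact_force: [-0.5, 2.0, 0.2]
width: 16.4
finger_force: 1.0
time: 32.25
ee_pos: [472.3, -117.8, 117.9]
tool_rot: [1.0, 0.02, -0.001, -0.007]
contact_force: [0.8, 20.3, 6.6]
width: 15.9
finger_force: 9.8
```

```bash
python3 - <<'E'
from h import *
s=snap("scene","s15");d=snap("side","d15");w=snap("wrist","w15")
S=cv2.resize(s["image"][160:260,80:310],(782,340),interpolation=2)
D=cv2.resize(d["image"][145:245,285:385],(255,255),interpolation=2);W=cv2.resize(w["image"],(340,255),interpolation=3)
C=np.zeros((600,800,3),np.uint8);C[:340,:782]=S;C[342:597,:255]=D;C[342:597,260:600]=W
cv2.imwrite("pics/c15.png",C)
E
```

```text
(no output)
```

View pics/c15.png

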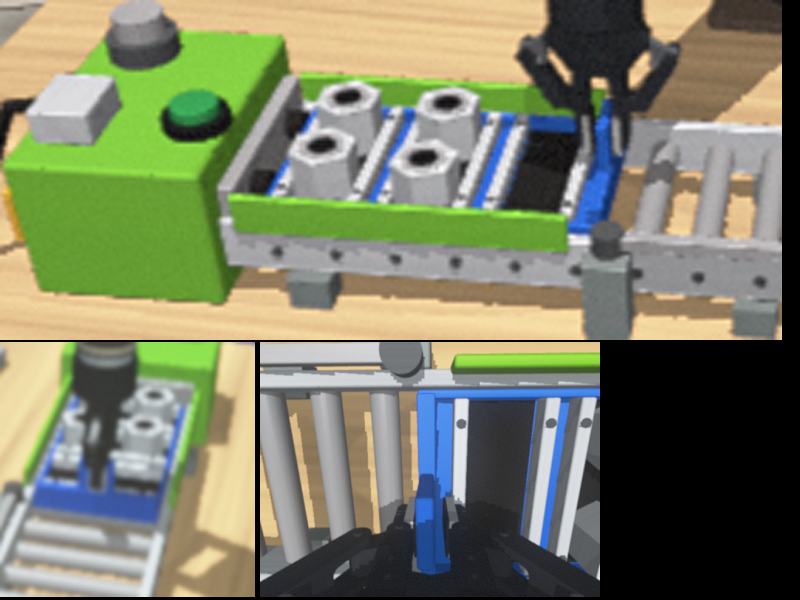

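```bash
python3 - <<'E'
from h import *
w=load("w15");f=lambda u,v,z:onz(w,(u-260)/.607,(v-342)/.607,z)
a=.049;t=np.array([-np.sin(a),np.cos(a)])
wall=f(418,392,94);piv=f(402,357,118);print(wall,piv,"wall-piv along track",(wall-piv)[:2]@t,"want -9")
for u,v,J in[(461,423.5,108),(550,424,46),(586,423,22)]:
    p=f(u,v,84);print(p.round(1),"origin y along track:",(p[:2]@t-J).round(1))
print("start origin",np.array([457.9,228.9])@t)
c=load("w1")
for u,v in[(242,110),(240,184)]: print("bumper t",onz(c,u/.71,v/.71,78)[:2]@t)
for p in[(440.7,-395.5),(529.4,-391.9)]: print(np.array(p)@t)
go([472,-118,118],-1.522)
E
```

```text
[ 549.92405968 -106.02871162   94.        ] [564.98238019 -99.14429373 118.        ] wall-piv along track -6.138592321913331 want -9
[ 531.  -135.8   84. ] origin y along track: -269.7
[ 533.2 -197.5   84. ] origin y along track: -269.4
[ 534.9 -222.1   84. ] origin y along track: -270.1
start origin 206.1971380290892
bumper t -422.85044469047216
bumper t -424.4243690984061
-416.61095695979475
-417.3598388595448
pos [ 472.4 -117.8  117.9] yaw -1.53 tool d [-0.4  0.2 -0.1] rz -0.007645918209477021 tilt 0.0118 t 32.4 j [-0.46  0.03  2.13  0.01  0.99  1.07]
```

```bash
python3 drive.py '16,0,-0.1,0,0,0,0 | 16,0,-0.1,0,0,0,0 | 30,0,0,0,0,0,0 | 40,0,0,0,0,0,0 | 40,0,0,0,0,0,0'; python3 drive.py '40,0,0,-1.5,0,0,0 | 40,0,0,-1.75,0,0,0 | 40,0,0,-0.75,0,0,0 | 40,0,0,0,0,0,0'; python3 - <<'E'
from h import *
a=.049;ty=np.array([-np.sin(a),np.cos(a)]);tx=np.array([np.cos(a),np.sin(a)])
piv=np.array([572.5,-96.])
k=piv+145*ty;print("knob",k);w=snap("wrist","w16")
go([*k,200],-2.35)
E
```

```text
time: 32.82
ee_pos: [472.5, -119.2, 118.2]
tool_rot: [1.0, 0.022, 0.0, 0.0]
contact_force: [-0.3, 0.1, -0.3]
width: 39.8
finger_force: 0.0
time: 33.15
ee_pos: [475.0, -120.4, 203.2]
tool_rot: [1.0, 0.021, 0.004, 0.002]
contact_force: [0.8, -0.2, -0.1]
width: 39.7
finger_force: 0.0
knob [565.39784284  48.82596233]
pos [ 473.8 -119.8  200.6] yaw -1.528 tool d [  98.7 -164.5    0.6] rz 0.8219129463909793 tilt 0.0057 t 33.2 j [-0.46 -0.09  2.07 -0.    1.15  1.07]
```

```bash
python3 drive.py '60,1.005,-1.635,0,0,0,0 | 60,1.005,-1.635,0,0,0,0 | 60,1.005,-1.635,0,0,0,0 | 60,1.005,-1.635,0,0,0,0 | 60,1.005,-1.635,0,0,0,0 | 60,0,0,0,0,0,0.111 | 60,0,0,0,0,0,0.111 | 60,0,0,0,0,0,0.111 | 60,0,0,0,0,0,0.111 | 60,0,0,0,0,0,0.111 | 60,0,0,0,0,0,0.111 | 60,0,0,0,0,0,0.111 | 60,0,0,0,0,0,0.111 | 60,0,0,0,0,0,0 | 60,0,0,0,0,0,0'; python3 - <<'E'
from h import *
go([567,48,118],-2.416)
c=snap("wrist","w17")
g=cv2.cvtColor(c["image"],6);p=proj(c,[567,48,126]);print("pred knob top",p)
m=(g<45).astype(np.uint8);m[250:]=0
n,l,st,ce=cv2.connectedComponentsWithStats(m)
print([(st[i].tolist(),ce[i].round().tolist()) for i in range(1,n) if 150<st[i][4]<8000])
E
```

```text
time: 34.45
ee_pos: [565.0, 48.9, 196.3]
tool_rot: [0.913, -0.409, -0.001, 0.001]
contact_force: [0.3, 0.8, -0.7]
width: 60.0
finger_force: 0.0
pos [565.   48.9 196.3] yaw -2.413 tool d [ 2.1 -1.1 78.3] rz 0.0029573869831942545 tilt 0.0029 t 34.5 j [-0.09  0.1   1.89 -0.    1.15  2.32]
pred knob top [279.51705187 230.79797119]
[([524, 0, 36, 38, 697], [547.0, 12.0]), ([454, 41, 106, 110, 2720], [513.0, 91.0]), ([546, 91, 14, 26, 198], [555.0, 103.0]), ([74, 196, 77, 54, 1825], [121.0, 220.0]), ([262, 201, 34, 48, 968], [279.0, 227.0])]
```

To row units: 26 mm is 1.3, -1 mm is -0.05.

```bash
python3 drive.py '60,0.1,-0.05,1.3,0,0,0 | 60,0,0,1.3,0,0,0 | 60,0,0,1.2,0,0,0 | 40,0,0,0,0,0,0 | 26,0,0,0,0,0,0 | 26,0,0,0,0,0,0 | 26,0,0,0,0,0,0 | 26,0,0,0,0,0,0'; python3 - <<'E'
from h import *
go([567,48,120],-2.41)
s=arm.read_state();piv=np.array([574,-96.8]);th=np.linspace(1.62,3.10,15);r=np.linspace(145,149,15)
P=piv+r[:,None]*np.c_[np.cos(th),np.sin(th)];P[0]=s["ee_pos"][:2];yaw=-2.413
for i in range(14):
    d=P[i+1]-P[i];ty=np.array([np.cos(yaw),np.sin(yaw)]);tx=np.array([-ty[1],ty[0]]);print((d@tx).round(1),(d@ty).round(1));yaw+=.064
print(P[-1])
E
```

```text
time: 35.17
ee_pos: [569.2, 48.2, 124.2]
tool_rot: [0.912, -0.41, 0.002, -0.001]
contact_force: [-0.2, -0.2, -0.8]
width: 25.9
finger_force: 0.0
pos [569.2  48.2 124.2] yaw -2.415 tool d [-1.3  1.8  4.2] rz -0.005101172039801316 tilt 0.0037 t 35.2 j [-0.09  0.2   1.93 -0.    1.01  2.32]
-10.6 14.1
-8.7 12.7
-8.2 13.0
-7.7 13.4
-7.1 13.7
-6.5 14.0
-6.0 14.3
-5.4 14.6
-4.8 14.8
-4.2 15.0
-3.5 15.2
-2.9 15.4
-2.3 15.5
-1.6 15.6
[425.12886261 -90.6044813 ]
```

```bash
python3 drive.py '26,-0.53,0.7,0.25,0,0,-0.064 | 26,-0.435,0.635,0,0,0,-0.064 | 26,-0.41,0.65,0,0,0,-0.064 | 26,-0.385,0.67,0,0,0,-0.064 | 26,-0.355,0.685,0,0,0,-0.064 | 26,-0.325,0.7,0,0,0,-0.064 | 26,-0.3,0.715,0,0,0,-0.064 | 26,-0.27,0.73,0,0,0,-0.064 | 26,-0.24,0.74,0,0,0,-0.064 | 26,-0.21,0.75,0,0,0,-0.064 | 26,-0.175,0.76,0,0,0,-0.064 | 26,-0.145,0.77,0,0,0,-0.064 | 26,-0.115,0.775,0,0,0,-0.064 | 26,-0.08,0.78,0,0,0,-0.064 | 26,0,0,0,0,0,0'; python3 - <<'E'
from h import *
go([425,-104,120],-1.52)
w=snap("wrist","w18");print("knob pred shut/now",proj(w,[574-145,-104,126]),proj(w,[574-145,-92,126]))
cv2.imwrite("pics/w18b.png",w["image"])
E
```

```text
time: 36.42
ee_pos: [424.3, -91.9, 118.7]
tool_rot: [1.0, 0.025, 0.002, 0.001]
contact_force: [0.7, -0.8, 0.9]
width: 26.0
finger_force: 0.0
pos [424.3 -91.9 118.7] yaw -1.52 tool d [ 0.1 12.1 -1.3] rz -0.0002188309131960775 tilt 0.0037 t 36.4 j [-0.45 -0.1   2.26 -0.    0.99  1.07]
knob pred shut/now [316.7126949  296.34626983] [283.01003637 294.86870412]
```

To row units: 5 mm is 0.25, 2 mm is 0.1.

```bash
python3 drive.py '26,0,0.25,0,0,0,0 | 26,0,0.2,0,0,0,0 | 26,0,0.1,0,0,0,0 | 26,0,0,0,0,0,0'; python3 drive.py '26,0,0.1,0,0,0,0 | 26,0,0,0,0,0,0'; python3 drive.py '26,0,0.1,0,0,0,0 | 26,0,0,0,0,0,0'
```

```text
time: 36.8
ee_pos: [424.3, -100.9, 117.3]
tool_rot: [1.0, 0.026, 0.0, 0.0]
contact_force: [1.1, 0.1, -0.3]
width: 26.0
finger_force: 0.0
time: 36.97
ee_pos: [424.2, -102.7, 117.0]
tool_rot: [1.0, 0.026, -0.0, -0.0]
contact_force: [-0.5, 0.4, -0.2]
width: 25.9
finger_force: 0.0
time: 37.13
ee_pos: [424.2, -104.2, 117.0]
tool_rot: [1.0, 0.025, -0.0, -0.001]
contact_force: [0.5, 3.9, 0.6]
width: 26.1
finger_force: 1.5
```

To row units: 1.5 mm is 0.075.

```bash
python3 drive.py '26,0,0.075,0,0,0,0 | 26,0,0,0,0,0,0'; python3 drive.py '26,0,0.075,0,0,0,0 | 26,0,0,0,0,0,0'; python3 -c "
from h import *
go([425,-104,120],-1.52)
w=snap('wrist','w19');s=snap('scene','s19');d=snap('side','d19')"
```

```text
time: 37.3
ee_pos: [424.1, -104.5, 116.9]
tool_rot: [1.0, 0.025, -0.0, -0.003]
contact_force: [1.1, 8.8, 2.2]
width: 25.8
finger_force: 4.0
time: 37.47
ee_pos: [424.1, -104.6, 116.8]
tool_rot: [1.0, 0.024, -0.001, -0.004]
contact_force: [0.9, 12.0, 4.1]
width: 26.0
finger_force: 6.4
pos [ 424.1 -104.6  116.8] yaw -1.522 tool d [ 0.9 -0.6 -3.2] rz -0.0018262850436003841 tilt 0.009 t 37.5 j [-0.48 -0.09  2.25  0.01  0.99  1.04]
```

```bash
python3 drive.py '26,0,-0.15,0,0,0,0 | 32,0,0,0,0,0,0 | 32,0,0,-1,0,0,0 | 32,0,0,-1.75,0,0,0 | 60,0,0,-2,0,0,0 | 60,0,0,-2,0,0,0 | 60,1.5,0,0,0,0,0 | 60,0,0,0,0,0,0'; python3 - <<'E'
from h import *
s=snap("scene","s20");w=snap("wrist","w20")
S=cv2.resize(s["image"][160:260,80:310],(552,240),interpolation=2);W=cv2.resize(w["image"],(480,360),interpolation=3)
C=np.zeros((600,800,3),np.uint8);C[:240,:552]=S;C[240:600,:480]=W
cv2.imwrite("pics/c20.png",C)
go([529.5,-438.5,230],-1.522)
E
```

```text
time: 38.28
ee_pos: [458.5, -105.0, 257.2]
tool_rot: [1.0, 0.026, 0.006, 0.003]
contact_force: [-0.5, -0.7, -0.3]
width: 59.8
finger_force: 0.0
pos [ 454.5 -103.8  252.5] yaw -1.519 tool d [ 57.6 338.1  23. ] rz 0.0029294204835470516 tilt 0.0013 t 38.4 j [-0.44 -0.19  2.07 -0.    1.26  1.08]
```

View pics/c20.png

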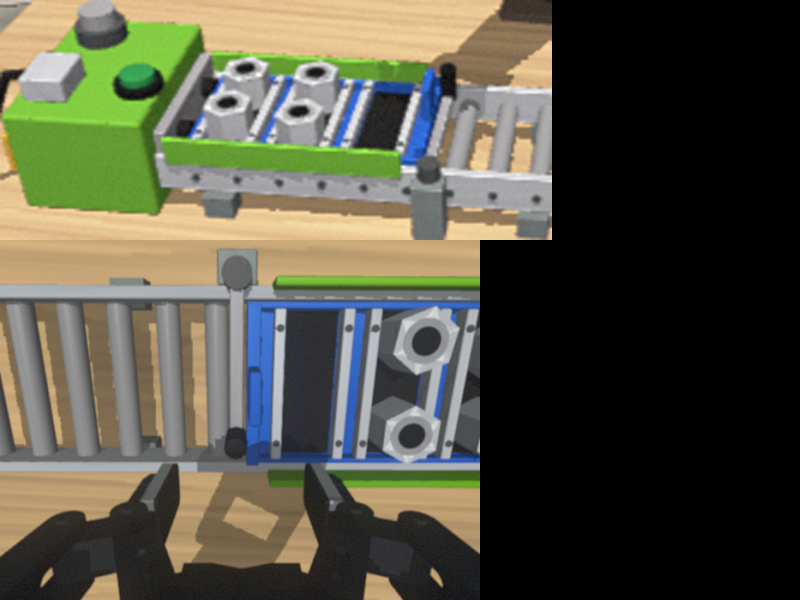

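Careful with the scale: shifts go in units of 20 mm. That gives: 20 mm is 1, 37.6 mm is 1.88.

```bash
python3 drive.py '30,0.32,1.88,0,0,0,0 | 10,0.32,1.88,0,0,0,0 | 0,0.32,1.88,0,0,0,0 | 0,0.32,1.88,0,0,0,0 | 0,0.32,1.88,0,0,0,0 | 0,0.32,1.88,0,0,0,0 | 0,0.32,1.88,0,0,0,0 | 0,0.32,1.88,0,0,0,0 | 0,0.32,1.88,0,0,0,0 | 0,0,0,1.25,0,0,0 | 0,0,0,1,0,0,0 | 0,0,0,0,0,0,0 | 0,0,0,0,0,0,0'; python3 - <<'E'
from h import *
w=snap("wrist","w21");hsv=cv2.cvtColor(w["image"],cv2.COLOR_BGR2HSV)
p=proj(w,[529.5,-438.5,145]).round().astype(int);print(p,hsv[p[1],p[0]])
h0=int(np.median(hsv[p[1]-6:p[1]+6,p[0]-6:p[0]+6,0]));print(h0)
m=((abs(hsv[...,0].astype(int)-h0)<8)&(hsv[...,1]>80)).astype(np.uint8)
n,l,st,ce=cv2.connectedComponentsWithStats(m)
print([(st[i].tolist(),ce[i].round(1).tolist(),onz(w,*ce[i],145).round(1).tolist()) for i in range(1,n) if st[i][4]>300])
go([529.5,-438.5,164],-1.522)
E
```

```text
time: 39.47
ee_pos: [527.4, -437.3, 203.9]
tool_rot: [1.0, 0.025, -0.002, -0.002]
contact_force: [0.3, 0.2, 0.6]
width: 0.2
finger_force: 0.0
[285 237] [ 71 194 121]
69
[([244, 197, 81, 72, 4013], [282.3, 232.1], [532.5, -437.0, 145.0])]
pos [ 528.4 -437.8  206.2] yaw -1.52 tool d [ 1.2  0.8 42.2] rz 0.002482055714681408 tilt 0.0025 t 39.5 j [-0.84  0.35  1.58 -0.    1.21  0.68]
```

```bash
python3 drive.py '0,0.075,0.025,0.9,0,0,0 | 0,0,0,0.6,0,0,0 | 0,0,0,0.3,0,0,0 | 0,0,0,0.1,0,0,0 | 0,0,0,0,0,0,0'; python3 drive.py '0,0,0,0.15,0,0,0 | 0,0,0,0.1,0,0,0 | 0,0,0,0,0,0,0'; python3 drive.py '0,0,0,0.1,0,0,0 | 0,0,0,0.1,0,0,0 | 0,0,0,0,0,0,0'
```

```text
time: 39.93
ee_pos: [530.5, -438.2, 169.5]
tool_rot: [1.0, 0.026, -0.0, -0.0]
contact_force: [-0.9, 2.5, 2.8]
width: -0.4
finger_force: 1.1
time: 40.18
ee_pos: [531.1, -438.9, 165.2]
tool_rot: [1.0, 0.026, 0.001, 0.001]
contact_force: [-0.8, 1.4, 5.5]
width: 0.1
finger_force: 2.4
time: 40.43
ee_pos: [531.2, -439.0, 164.9]
tool_rot: [1.0, 0.026, 0.0, 0.001]
contact_force: [-4.2, 5.6, 15.6]
width: -0.2
finger_force: 7.7
```

To row units: 1.5 mm is 0.075.

```bash
python3 drive.py '0,0,0,0.075,0,0,0 | 0,0,0,0,0,0,0'; python3 drive.py '0,0,0,-0.75,0,0,0 | 0,0,0,-1.75,0,0,0 | 0,0,0,-1.75,0,0,0 | 0,0,0,-1,0,0,0 | 0,0,0,0,0,0,0 | 0,0,0,0,0,0,0 | 0,0,0,0,0,0,0'; python3 - <<'E'
from h import *
w=snap("wrist","w22");b=load("w1")
def c(w):
    hsv=cv2.cvtColor(w["image"],cv2.COLOR_BGR2HSV)
    return hsv
s=snap("scene","s22");o=load("s20")
d=cv2.absdiff(s["image"],o["image"]).max(2)
print("diff bay area",(d[195:250,160:275]>40).sum(),"button",(d[180:205,120:155]>40).sum())
print(arm.read_state()["contact_force"],arm.hand_in())
E
```

```text
time: 40.6
ee_pos: [531.3, -439.1, 164.8]
tool_rot: [1.0, 0.026, 0.0, 0.001]
contact_force: [-6.9, 7.2, 18.5]
width: 0.1
finger_force: 9.7
time: 41.18
ee_pos: [530.2, -438.3, 261.8]
tool_rot: [1.0, 0.026, -0.001, -0.001]
contact_force: [0.2, 0.1, -0.0]
width: 0.2
finger_force: 0.0
diff bay area 56 button 285
the job is handed in; nothing more can be done
[-0.8324197  -0.01736182 -0.14615979] None
```

I handed the job in at about 41 s. All four hubs are seated flat, the carrier was pushed home, the stop bar was swung shut and the button was pressed last. The bush was never touched. The final verdict was not shown to me; carrier, bar and button positions come from force readings and camera views.

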